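# Jack the trailing arm off its timber block and hold the jack down

## Task

Slide the bottle jack along the bench until its saddle stands centrally under the trailing arm's lift pad, then pump the jack's handle until the arm stands at least a centimetre clear of the timber block. The handle springs up when let go and the loaded ram settles back with it, so finish while holding the handle fully down, with the jack alone carrying the arm: do not lift the arm by hand, and leave the block and the other things on the bench where they are.

Things in the scene. Friction and masses are not known exactly. Their poses are not given: they have to be found in the camera images.
- jack: grey hydraulic bottle jack with spring-return handle, just under 1 kg, loose on the bench, to be slid. Base 150 x 78 x 14 mm, oil tank 54 mm across, 131 mm high. Origin on the base's underside straight below the saddle; x axis from the ram to the handle's end (base from x = -42 to +108 mm), z up. It stands firm when pumped from above even with nothing on the saddle.
- jack_ram: the jack's steel ram, 25 mm across, with the saddle (36 mm across) on top; rises straight up out of the tank. Origin and axes are those of the jack, raised by the ram's travel.
- saddle_top (a point): centre of the saddle's top face, 155 mm above the bench with the ram down
- ram_lift (a joint): ram travel in m, 0 (down) to 0.045; starts between 0 and 0.004. Each full stroke lifts it about 8 mm free and 7 mm under load; while the handle comes back up the loaded ram settles by about 1 to 3 mm, more when it comes up slowly. With the handle held down it stays.
- jack_handle: the pump handle: a steel socket 22 mm wide (up to 60 mm from the hinge), a round steel bar 14 mm across and, from 172 to 257 mm from the hinge, a black rubber grip 20 mm across. Origin on its hinge; its frame is level when the handle is up and its axes are then those of the jack; the bar leaves the hinge along the jack's x axis at 0.65 rad above level.
- handle_hinge (a point): hinge of the handle: in the jack's frame 60 mm along x, 84 mm up
- handle_grip (a point): point on the bar's axis in the middle of the rubber grip, 205 mm from the hinge
- pump (a joint): handle angle in rad: 0 = up against its stop (bar 0.65 rad above level), 0.70 = fully down (bar 0.05 rad below level). A spring lifts it back to 0 within a second when it is let go. Pushing it down at the rubber grip takes about 3 N without load and 4 to 6 N with the arm on the saddle.
- bracket: grey steel bracket bolted to the bench, 170 x 150 mm, 237 mm high, carrying the trailing arm's pivot. Origin on the bench below the pivot; x axis along the trailing arm from pivot to nose, z up.
- trailing_arm: dark steel rear trailing arm of a small car, about 4 kg: a box section 50 mm wide and 45 mm high, 425 mm long from pivot to nose, with a wheel hub on its far side and a spring pan on top. Origin on the pivot, 196 mm above the bench; x axis to the nose, z up. Its underside is 173 mm above the bench.
- lift_pad (a point): the marked lift point: centre of the underside of the round pad (32 mm across, 10 mm high) below the arm's nose, 400 mm from the pivot, 163 mm above the bench at the start; a bare steel ring on top of the nose (36 mm across) marks the same spot from above. The nose reaches 25 mm beyond it all round.
- lift (a joint): angle of the trailing arm in rad: 0 = lying on the block, positive = raised. The block stands 215 mm from the pivot, so 0.01 rad is about 2 mm of daylight there and 4 mm at the lift pad.
- timber_block: loose timber block, 80 x 90 mm and 173 mm high, on which the trailing arm lies at the start. Origin at the centre of its underside.
- spray_can: aluminium spray can, 52 mm across, 170 mm high; bystander. Origin at its foot.
- spanner: steel spanner lying on the bench, 220 mm long; bystander
- wheel_bearing: steel wheel bearing, a ring 72 mm across, 34 mm high; bystander. Origin at its foot.

How it is judged:
By the outcome, as a careful person would: the job done as asked, in the order asked, and still so for the second after the job is handed in, while the arm keeps its last pose, push and grip.
It also fails if it takes over 67 s, if anything falls off the work surface, if the arm or the gripper's body presses on something with over 40 N, if the wrist force passes 120 N, or if a joint passes its speed limit or range.

## Robot

A 7-joint arm with a two-finger parallel gripper is mounted at the origin on the work surface. World frame = base frame: x ahead of the robot, y to its left, z up, the work surface at z = 0. Lengths are in m, angles in rad, forces in N, time in s.
With the tool pointing down it reaches from about 0.35 to 0.9 m from the base axis. Payload 7.2 kg.
Tool frame: the origin (TCP) lies where the fingers leave the gripper's body, on its centre line; the fingertips stand 73 mm ahead of it and the grasp point (between the pads) lies 54 mm ahead of it (arm.tip_reach is the distance from the TCP to the fingertips, in m); z points along the fingers, y is the line along which they close (so a half turn about z gives the same grasp; the last joint's range is limited). The gripper opens to 85 mm and grips with 20 to 120 N. Pads are 22 mm wide; open, the fingers measure 114 mm over their backs; the gripper's body (76 mm by 85 mm) begins 54 mm behind the grasp point. The pads swing forward as they close: fully open they stand 13 mm farther back than shut.
Start: joints at [1.05, 0.411, -0.013, 1.596, 0.006, 1.134, -0.082], TCP at [0.273, -0.562, 0.304] pointing down, gripper open.
Joint ranges: [-2.95, 2.95], [-0.29, 1.99], [-1.47, 1.44], [0.14, 2.54], [-1.03, 4.17], [0.13, 1.85], [-2.86, 2.86]. Speed limits (rad/s): [2.39, 2.39, 3.01, 3.01, 3.14, 3.14, 3.14].

## Interface

Orientations are given as a unit quaternion [w, x, y, z].
In Python, from cell import monitor, imaging, arm, search_frame, silhouettes gives the robot as it stands.
- The arm moves only by the tool move_arm, never from a script. Its argument "deltas" is a list that holds one entry, the list of rows, each a list of 5 numbers: the closure, from 0 (fully open) to 1 (shut), then the shift along the tool's x, y, z in m, then the turn about the tool's z in degrees. A call has 1 to 8 rows; each row shifts and turns the commanded pose from where the row before left it, along the tool's axes as they then stand; what a row does not reach is not made up. A row lasts 1/10 s, in which the tool goes at most 50 mm and 8.59 degrees, less where a joint would pass 70% of its speed; a pose out of reach is approached as far as the arm can. A call is refused whole if a number of a shift passes 0.05 or a number of a turn 8.59, either way. A call with a gripper value outside its range is refused whole. The fingers move at their own pace and stop on an object; "force" is the grip in N (left out, the last holds). Time passes only in rows, so rows that do not move let the fingers close. It gives the time, the measured TCP pose, the force, the opening and the grip force at its end, in the units of the state.
- monitor.state(): the state, without advancing time (a new reading comes with each control period).
- imaging.capture(name): name is "side" or "top"; returns (picture, depth): 384x512x3 uint8, red, green, blue; 384x512 float32, m along the optical axis (not along the pixel's ray), 0 where there is no reading.
- imaging.camera_info(name): a dict with "K" (3x3 intrinsics, pixels), "world_to_cam" (4x4, takes a point from world to camera coordinates). Camera axes: x right, y down, z forward; pixel columns grow to the right and rows downward; lengths in m; the calibration is good to about 2 mm. A picture is of the moment at which its call begins. camera_info takes no time and is no camera call.
- arm.hand_in(): hands the job in; it is judged then, once.
Trained networks look in the newest picture that a camera, given by its name, has taken for a name from the list of things; names that differ only in an ending like _2 or _b are one class to them, and where a whole thing is asked for, a point or a joint stands for the part that bears it (a point fixed in the world has none). Each returns a list of dicts, best first, with "p" (0 to 1); they miss things now and then, are a little off and sometimes report something else, mostly with a low value. They report only what shows in the picture. A call takes as long as a camera call.
- search_frame(target, camera): "bbox" ([centre column, centre row, width, height] in pixels, round what is visible of it).
- silhouettes(target, camera): "region" (384x512 bool, what is visible of it) and "bbox" ([centre column, centre row, width, height] in pixels, round what is visible of it).
The state is a dict: "clock": time; "joints": joint angles; "joint_velocities": joint speeds; "tau": joint torques, N m; "position": TCP position; "eef_rot": TCP orientation; "ft_force": force on the tool from outside, world axes, zero at the start; "moment": the same for the moment, N m; "gripper_width": finger opening in m; "finger_force": force on a finger pad.
Only numpy, scipy, OpenCV 4.12 (cv2) and the standard library are available. Lean on these libraries where they do the work, as an engineer would, in place of code of your own. Each camera call takes 0.05 s, during which the arm holds its last target. There are 200 camera calls.

## Working session

There is one attempt and no reset: what is moved stays moved. The work goes in short steps, Python scripts to look and compute and a tool call to move; the robot and the scene stay as the last step left them, time stands still between calls to the robot, and variables do not carry over. Pictures are saved under pics/ and viewed, at most 10 in all, crops included, and the job is handed in when it is done.

Besides the shell and the picture viewer there is one more tool, called by a JSON object that holds its "api" and its "payload". move_arm: Moves the arm, as the interface text tells. Its arguments: {"type":"object","properties":{"deltas":{"type":"array","items":{"type":"array","items":{"type":"array","items":{"type":"number"}}}},"force":{"type":"number"}},"required":["deltas"]}

```bash
mkdir -p pics; ls; cat > h.py <<'E'
from cell import monitor, imaging, arm, search_frame, silhouettes
import numpy as np, cv2
def cap(n):
    return imaging.capture(n)
def pts(n,d,m):
    i=imaging.camera_info(n);K=np.array(i["K"]);T=np.linalg.inv(np.array(i["world_to_cam"]))
    v,u=np.nonzero(m&(d>0));z=d[v,u]
    c=np.stack([(u-K[0,2])/K[0,0]*z,(v-K[1,2])/K[1,1]*z,z,np.ones_like(z)])
    return (T@c)[:3].T
def proj(n,p):
    i=imaging.camera_info(n);c=(np.array(i["world_to_cam"])@np.r_[p,1])[:3];q=np.array(i["K"])@c;return q[:2]/q[2]
E
python3 - <<'E'
from h import *
s=monitor.state();print(s)
a=[]
for n in("side","top"):
    im,d=cap(n);a.append(im);np.savez(n+'0.npz',im=im,d=d)
    for t in("jack","jack_ram","jack_handle","trailing_arm","bracket","timber_block","spray_can","spanner","wheel_bearing"):
        for r in silhouettes(t,n)[:2]:
            P=pts(n,d,r["region"]);
            if len(P): print(n,t,round(r["p"],2),np.round(r["bbox"]),np.round(np.percentile(P,[2,50,98],axis=0),3).tolist())
    cv2.imwrite(f'pics/{n}0.png',cv2.resize(im[:,:,::-1],(800,600)))
E
```

```text
pics
{'clock': 0.0, 'joints': array([ 1.04979581,  0.41192737, -0.0127517 ,  1.59703832,  0.00558074,
        1.1342869 , -0.08217591]), 'joint_velocities': array([ 6.09602661e-04,  1.23038807e-03,  3.07476760e-04, -9.11570131e-05,
       -7.12002374e-04, -3.78814874e-04,  1.90994348e-04]), 'tau': array([-3.56972296e-04, -6.00617695e+01,  6.82290439e-01, -2.99409020e+01,
        1.38310788e-02,  1.07855353e-02,  4.51019957e-06]), 'position': array([ 0.27325989, -0.56168241,  0.30303798]), 'eef_rot': array([-7.81495052e-04,  9.74471791e-01,  2.24508505e-01, -2.21979054e-04]), 'ft_force': array([ 0.58980658,  0.1059171 , -0.42368018]), 'moment': array([ 0.04915466, -0.04327214,  0.03293476]), 'finger_force': 0.0, 'gripper_width': 0.085603490761048}
side jack 0.77 [250. 226.  48.  60.] [[0.459, 0.006, -0.003], [0.489, 0.077, 0.061], [0.533, 0.293, 0.233]]
side jack_ram 0.5 [260. 205.  10.  17.] [[0.482, 0.024, 0.131], [0.495, 0.044, 0.153], [0.509, 0.052, 0.158]]
side jack_ram 0.38 [282. 150.  56.  51.] [[0.489, -0.522, 0.068], [0.532, -0.244, 0.213], [0.718, -0.105, 0.243]]
side jack_h
[... 1310 characters left out ...]
1], [0.615, -0.126, 0.249]]
top bracket 0.96 [365. 198. 168.  66.] [[0.449, -0.584, 0.009], [0.522, -0.394, 0.219], [0.608, -0.129, 0.246]]
top timber_block 0.88 [345. 215.  33.  12.] [[0.488, -0.355, 0.03], [0.489, -0.306, 0.141], [0.509, -0.271, 0.179]]
top spray_can 0.86 [226. 140.  19.  29.] [[0.718, 0.038, 0.027], [0.729, 0.059, 0.165], [0.766, 0.082, 0.176]]
top spanner 0.79 [119. 202.  13.  57.] [[0.468, 0.424, 0.001], [0.558, 0.446, 0.008], [0.658, 0.46, 0.015]]
top spanner 0.31 [359. 188. 151.  51.] [[0.486, -0.544, 0.172], [0.531, -0.325, 0.221], [0.617, -0.124, 0.249]]
top wheel_bearing 0.85 [365. 263.  20.  20.] [[0.308, -0.423, 0.0], [0.34, -0.391, 0.034], [0.372, -0.356, 0.04]]
```

View pics/top0.png

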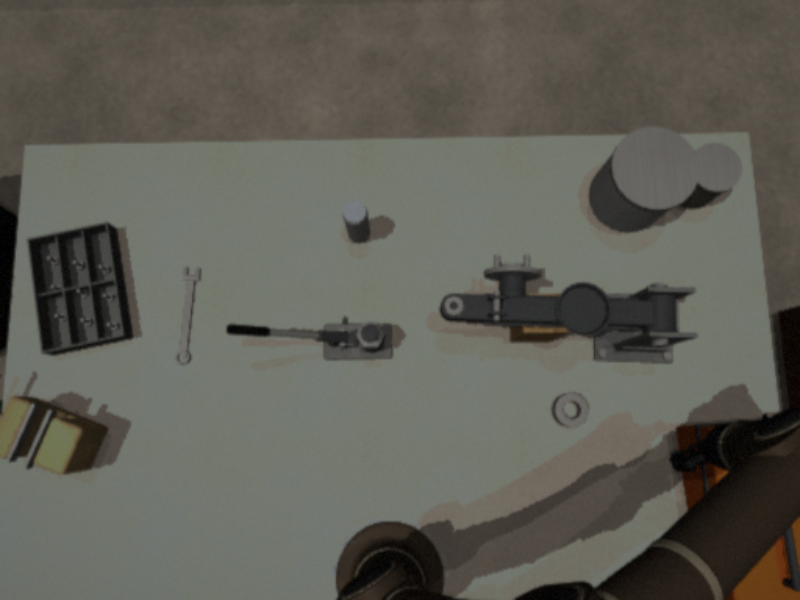

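View pics/side0.png

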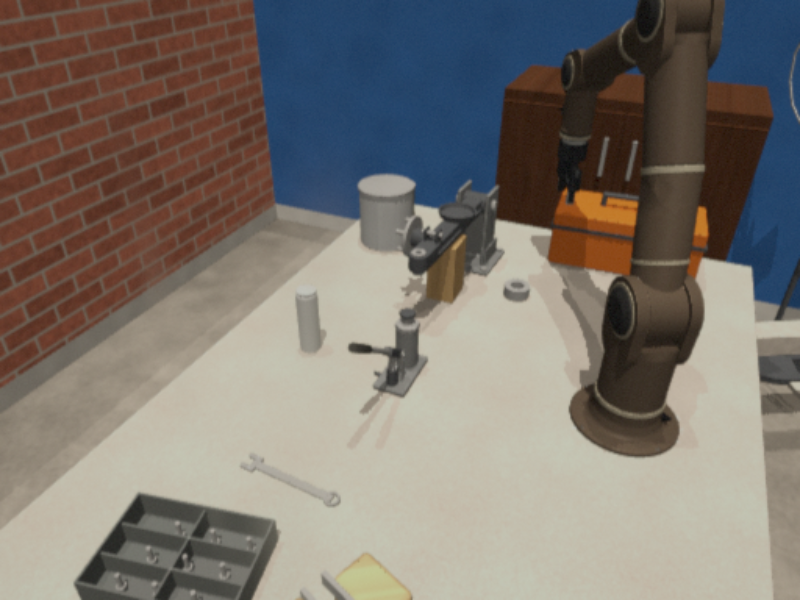

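```bash
cat > ex.py <<'E'
from h import *
T=np.load('top0.npz');S=np.load('side0.npz')
def fit(P): # pca axis xy
    c=P[:,:2].mean(0);w,v=np.linalg.eigh(np.cov((P[:,:2]-c).T));return c,v[:,1]
full=np.ones((384,512),bool)
for nm,D in(("top",T),("side",S)):
    P=pts(nm,D['d'],full)
    R=(P[:,0]>.4)&(P[:,0]<.62)
    sad=P[R&(P[:,1]>-.0)&(P[:,1]<.06)&(P[:,2]>.145)&(P[:,2]<.175)]
    print(nm,'saddle',len(sad),sad.min(0),sad.max(0),np.median(sad,0),sad.mean(0))
    b=P[R&(P[:,1]>-.05)&(P[:,1]<.2)&(P[:,2]>.009)&(P[:,2]<.022)]
    print('base',len(b),cv2.minAreaRect(b[:,:2].astype(np.float32)),b.min(0),b.max(0))
    h=P[R&(P[:,1]>.11)&(P[:,1]<.36)&(P[:,2]>.1)]
    if len(h)>5:print('handle',len(h),fit(h),h.min(0),h.max(0))
    a=P[(P[:,0]>.42)&(P[:,0]<.65)&(P[:,1]>-.5)&(P[:,1]<-.05)&(P[:,2]>.205)&(P[:,2]<.235)]
    n=a[a[:,1]>-.2]
    print('arm',fit(a),'nose',n.min(0),n.max(0),n.mean(0))
    for y in np.arange(-.5,-.1,.03):
        q=a[(abs(a[:,1]-y)<.015)]
        if len(q):print(round(y,2),np.round(np.percentile(q[:,0],[1,50,99]),3),np.round(np.median(q[:,2]),3),end=';')
    print()
E
python3 ex.py
```

```text
top saddle 104 [0.47903701 0.01407818 0.15277325] [0.51169816 0.04868518 0.16592902] [0.49505989 0.03132377 0.15984641] [0.49493956 0.03135316 0.15967946]
base 570 ((0.5083308219909668, 0.07462354749441147), (0.23638637363910675, 0.21536283195018768), 89.2408676147461) [ 0.40018152 -0.04372532  0.00905613] [0.61702588 0.19217035 0.02183223]
handle 386 (array([0.4951143 , 0.20932494]), array([0.00228193, 0.9999974 ])) [0.48445971 0.11197925 0.11009914] [0.5059763  0.29892573 0.25325538]
arm (array([ 0.53582063, -0.31104132]), array([0.09954867, 0.99503269])) nose [ 0.50907103 -0.19972057  0.20500491] [ 0.60780944 -0.10805573  0.23182035] [ 0.5355469  -0.1560781   0.21913867]
-0.5 [0.471 0.516 0.565] 0.219;-0.47 [0.496 0.52  0.544] 0.219;-0.44 [0.497 0.518 0.544] 0.219;-0.41 [0.483 0.526 0.566] 0.225;-0.38 [0.477 0.526 0.575] 0.224;-0.35 [0.483 0.527 0.57 ] 0.224;-0.32 [0.502 0.527 0.554] 0.219;-0.29 [0.504 0.531 0.621] 0.219;-0.26 [0.506 0.552 0.629] 0.22;-0.23 [0.508 0.565 0.633] 0.219;-0.2 [0.509 0.539 0.628] 0.219;-0.17 [0.51  0.533 0.558] 0.219;-0.14 [0.512 0.536 0.561] 0.22;-0.11
[... 458 characters left out ...]
4867 0.11471491 0.10014778] [0.50651023 0.30377144 0.24252717]
arm (array([ 0.53989919, -0.28938145]), array([0.10077514, 0.99490923])) nose [ 0.50978968 -0.19999529  0.20515564] [ 0.60863691 -0.10252344  0.23430167] [ 0.53763596 -0.15373765  0.21483058]
-0.5 [0.474 0.505 0.568] 0.214;-0.47 [0.496 0.516 0.543] 0.213;-0.44 [0.501 0.51  0.528] 0.214;-0.41 [0.487 0.532 0.569] 0.223;-0.38 [0.477 0.531 0.578] 0.22;-0.35 [0.481 0.516 0.574] 0.219;-0.32 [0.496 0.526 0.555] 0.217;-0.29 [0.507 0.535 0.6  ] 0.213;-0.26 [0.508 0.584 0.635] 0.216;-0.23 [0.509 0.585 0.633] 0.214;-0.2 [0.509 0.548 0.637] 0.216;-0.17 [0.51  0.532 0.559] 0.214;-0.14 [0.513 0.532 0.563] 0.215;-0.11 [0.518 0.535 0.559] 0.213;
```

Top view: the jack is at about (370,335) with its handle pointing left (+y). The arm nose ring is at (453,306), and the block and bracket are to the right. The path is clear. Next I'll locate the ring precisely.

```bash
python3 - <<'E'
from h import *
T=np.load('top0.npz');im=T['im'];d=T['d']
g=cv2.cvtColor(im,cv2.COLOR_RGB2GRAY)
P=pts('top',d,np.ones((384,512),bool)&(d>0));v,u=np.nonzero(d>0)
n=(P[:,1]>-.175)&(P[:,1]<-.09)&(P[:,0]>.5)&(P[:,0]<.575)&(P[:,2]>.2)
G=g[v,u]
m=n&(G>75);print(m.sum(),P[m].mean(0),P[m].min(0),P[m].max(0),np.percentile(G[n],[10,50,90]))
q=P[n];print('nose',q[:,1].max())
h=(abs(P[:,0]-.495)<.03)&(P[:,1]>.11)&(P[:,1]<.36)&(P[:,2]>.1)
for y in np.arange(.12,.31,.02):
    k=h&(abs(P[:,1]-y)<.01);print(round(y,2),P[k].mean(0).round(4),end=' ')
b=(P[:,0]>.44)&(P[:,0]<.55)&(P[:,1]>-.03)&(P[:,1]<.17)&(G<90)&(P[:,2]<.03)&(P[:,2]>.0)
print('\nbase',P[b].min(0),P[b].max(0),cv2.minAreaRect(P[b][:,:2].astype(np.float32)))
c=im[170:240,130:320,::-1];cv2.imwrite('pics/c0.png',cv2.resize(c,None,fx=4,fy=4,interpolation=cv2.INTER_CUBIC))
E
```

```text
94 [ 0.53841578 -0.13223303  0.22263505] [ 0.52041559 -0.14968437  0.21495197] [ 0.55503399 -0.11642201  0.23182035] [ 37.7  53.  104. ]
nose -0.10805572995644853
0.12 [0.4949 0.1203 0.1192] 0.14 [0.4945 0.1389 0.1276] 0.16 [0.4952 0.1604 0.1438] 0.18 [0.4953 0.1794 0.1592] 0.2 [0.4955 0.2002 0.1748] 0.22 [0.495  0.2203 0.1913] 0.24 [0.4953 0.2405 0.2075] 0.26 [0.4954 0.2605 0.2236] 0.28 [0.4951 0.2796 0.2375] 0.3 [0.495  0.2944 0.2427] 
base [ 4.56724204e-01 -2.99759457e-02  1.02833997e-05] [0.54820686 0.1686429  0.02648594] ((0.5025814771652222, 0.06927348673343658), (0.09140324592590332, 0.19862931966781616), 0.1769149899482727)
```

View pics/c0.png

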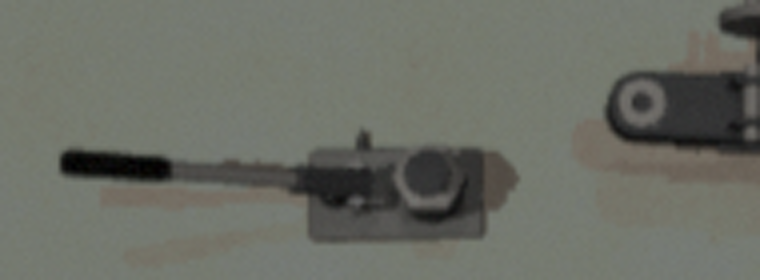

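{"api": "move_arm", "payload": {"deltas": [[[0,0.02,0,-0.03,-8],[0,0.03,0.01,-0.03,-8],[0,0.045,0,0,-8],[0,0.045,0,0,-8],[0,0.045,-0.01,0,-8],[0,0.045,-0.015,0,-8],[0,0.045,-0.02,0,-8],[0,0.045,-0.02,0,-8]]]}}

```text
clock: 1.8
position: [0.3846, -0.2911, 0.3637]
eef_rot: [0.0, 0.705, 0.709, 0.0]
ft_force: [1.4, 0.1, 0.9]
gripper_width: 0.085
finger_force: 0.0
```

The ring is at world (0.538, -0.132) and the saddle at (0.495, 0.0315). The handle lies exactly along +y. Next I'll go above the socket.

{"api": "move_arm", "payload": {"deltas": [[[0,0.047,0.013,0,0],[0,0.047,0.013,0,0],[0,0.047,0.013,0,0],[0,0.047,0.013,0,0],[0,0.047,0.013,0,0],[0,0.047,0.013,0,0],[0,0.047,0.013,0,0],[0,0.047,0.013,0,0]]]}}

```text
clock: 2.6
position: [0.4887, 0.0842, 0.3643]
eef_rot: [0.001, 0.708, 0.707, 0.0]
ft_force: [1.0, -0.4, -0.3]
gripper_width: 0.0854
finger_force: 0.0
```

{"api": "move_arm", "payload": {"deltas": [[[0,0.045,0.007,0,0.3],[0,0,0,0,0],[0,0,0,0,0]]]}}

```text
clock: 2.9
position: [0.4953, 0.1285, 0.3637]
eef_rot: [-0.0, 0.708, 0.706, -0.0]
ft_force: [-0.2, -2.3, 0.5]
gripper_width: 0.0853
finger_force: 0.0
```

{"api": "move_arm", "payload": {"deltas": [[[0,0.0025,0,0.04,-0.2],[0,0,0,0.04,0],[0,0,0,0.04,0],[0,0,0,0.035,0],[0,0,0,0.02,0],[0,0,0,0.019,0],[0,0,0,0,0]]]}}

```text
clock: 3.6
position: [0.4945, 0.1274, 0.1678]
eef_rot: [-0.001, 0.709, 0.705, -0.002]
ft_force: [-0.4, 0.6, -0.5]
gripper_width: 0.0854
finger_force: 0.0
```

{"api": "move_arm", "payload": {"deltas": [[[0.5,0,0,0,0],[0.9,0,0,0,0],[0.9,0,0,0,0],[0.9,0,0,0,0],[0.9,0,0,0,0],[0.9,0,0,0,0]]], "force": 50}}

```text
clock: 4.2
position: [0.4961, 0.1299, 0.1707]
eef_rot: [0.001, 0.708, 0.706, 0.001]
ft_force: [0.7, -0.9, 6.8]
gripper_width: 0.0211
finger_force: 53.6
```

{"api": "move_arm", "payload": {"deltas": [[[0.9,-0.005,0.001,0,0],[0.9,-0.015,0.004,0,0],[0.9,-0.015,0.004,0,0],[0.9,-0.015,0.004,0,0],[0.9,-0.015,0.004,0,0],[0.9,-0.015,0.004,0,0],[0.9,-0.01,0.003,0,0],[0.9,0,0,0,0]]]}}

```text
clock: 5.0
position: [0.5201, 0.0399, 0.1707]
eef_rot: [0.0, 0.708, 0.706, 0.001]
ft_force: [1.5, 1.2, 5.7]
gripper_width: 0.0211
finger_force: 53.6
```

```bash
cat > look.py <<'E'
from h import *
import sys
tag=sys.argv[1]
s=monitor.state();print(s['clock'],s['position'].round(4),s['eef_rot'].round(4),s['ft_force'].round(1),s['gripper_width'])
o=[]
for n in('top','side'):
    im,d=cap(n);np.savez(n+tag,im=im,d=d)
    P=pts(n,d,d>0)
    sy=s['position'][1]
    R=(P[:,0]>.46)&(P[:,0]<.6)
    if n=='top':
        sad=P[R&(P[:,1]>-.105)&(P[:,1]<.06)&(P[:,2]>.145)&(P[:,2]<.175)&(P[:,1]<sy-.06)]
        if len(sad):print('saddle',len(sad),sad.min(0),sad.max(0))
    c=im[170:240,200:340] if n=='top' else im[120:260,190:340]
    o.append(cv2.resize(c[:,:,::-1],(600,300 if n=='top' else 560),interpolation=cv2.INTER_CUBIC))
cv2.imwrite(f'pics/t{tag}.png',o[0]);cv2.imwrite(f'pics/s{tag}.png',o[1])
E
python3 look.py 1
```

```text
5.0 [0.5201 0.0399 0.1707] [3.000e-04 7.083e-01 7.059e-01 1.000e-03] [1.5 1.2 5.7] 0.021061452065217177
saddle 91 [ 0.50298956 -0.07669802  0.15162751] [ 0.53571901 -0.04234697  0.16564781]
```

Saddle motion matches the TCP motion. The remaining shift is (+0.0186, -0.073).

{"api": "move_arm", "payload": {"deltas": [[[0.9,-0.01,0.0026,0,0],[0.9,-0.015,0.004,0,0],[0.9,-0.015,0.004,0,0],[0.9,-0.015,0.004,0,0],[0.9,-0.01,0.002,0,0],[0.9,-0.008,0.002,0,0],[0.9,0,0,0,0],[0.9,0,0,0,0]]]}}

```text
clock: 5.9
position: [0.5384, -0.0323, 0.1707]
eef_rot: [0.0, 0.708, 0.706, 0.001]
ft_force: [0.5, 2.7, 5.3]
gripper_width: 0.0208
finger_force: 53.6
```

```bash
python3 look.py 2
```

```text
5.9 [ 0.5384 -0.0323  0.1707] [3.000e-04 7.080e-01 7.063e-01 1.000e-03] [0.5 2.7 5.3] 0.020779035527341033
```

View pics/s2.png

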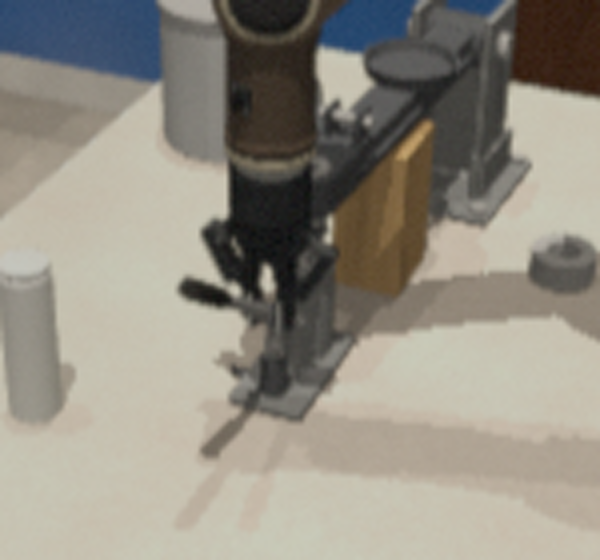

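The side view shows the jack standing under the nose, with the gripper on the socket at about (270,290). Next I'll release, rise and check.

{"api": "move_arm", "payload": {"deltas": [[[0.6,0,0,0,0],[0,0,0,0,0],[0,0,0,0,0],[0,0,0,0,0],[0,0.005,0,-0.04,0],[0,0.02,0,-0.05,0],[0,0.05,0,-0.02,0],[0,0.045,0,-0.02,0]]]}}

```text
clock: 6.8
position: [0.5382, 0.0822, 0.2965]
eef_rot: [0.001, 0.709, 0.705, 0.0]
ft_force: [1.4, -0.1, 1.0]
gripper_width: 0.0854
finger_force: 0.0
```

```bash
python3 look.py 3; python3 - <<'E'
from h import *
T=np.load('top3.npz');im=T['im'];d=T['d'];P=pts('top',d,d>0)
h=(abs(P[:,0]-.538)<.03)&(P[:,1]>-.07)&(P[:,1]<.18)&(P[:,2]>.09)&(P[:,2]<.26)
for y in np.arange(-.05,.17,.02):
    k=h&(abs(P[:,1]-y)<.01);print(round(y,2),k.sum(),P[k].mean(0).round(4) if k.any() else '',end=' ')
S=np.load('side3.npz');d=S['d'];P=pts('side',d,d>0)
b=P[(P[:,0]>.48)&(P[:,0]<.62)&(P[:,1]>-.19)&(P[:,1]<.0)&(P[:,2]>.009)&(P[:,2]<.022)]
print('base',len(b),cv2.minAreaRect(b[:,:2].astype(np.float32)),b.min(0),b.max(0))
h=P[(P[:,0]>.5)&(P[:,0]<.57)&(P[:,1]>-.06)&(P[:,1]<.2)&(P[:,2]>.1)&(P[:,2]<.26)]
for y in np.arange(-.05,.17,.02):
    k=abs(h[:,1]-y)<.01;print(round(y,2),k.sum(),h[k].mean(0).round(4) if k.any() else '',end=' ')
E
```

```text
6.8 [0.5382 0.0822 0.2965] [7.000e-04 7.090e-01 7.052e-01 5.000e-04] [ 1.4 -0.1  1. ] 0.08535230115852277
saddle 11 [ 0.5334589  -0.00482728  0.14514022] [0.54339455 0.00768395 0.15379237]
-0.05 44 [ 0.5362 -0.0509  0.111 ] -0.03 52 [ 0.5365 -0.0305  0.124 ] -0.01 25 [ 0.5367 -0.0098  0.1377] 0.01 10 [0.5391 0.0037 0.1486] 0.03 0  0.05 0  0.07 0  0.09 0  0.11 0  0.13 0  0.15 0  0.17 0  base 172 ((0.546627402305603, -0.09111913293600082), (0.14806336164474487, 0.0914640948176384), 88.2922134399414) [ 0.50081162 -0.16386995  0.00900144] [ 0.59315784 -0.01714318  0.02199562]
-0.05 4 [ 0.53   -0.0446  0.1029] -0.03 14 [ 0.5315 -0.0265  0.1153] -0.01 15 [ 0.5342 -0.0124  0.118 ] 0.01 9 [0.5345 0.0093 0.1366] 0.03 10 [0.5348 0.0297 0.1536] 0.05 9 [0.5344 0.0508 0.1709] 0.07 9 [0.5331 0.071  0.1861] 0.09 18 [0.5324 0.0911 0.2008] 0.11 13 [0.5326 0.1113 0.2157] 0.13 36 [0.5361 0.1327 0.233 ] 0.15 3 [0.541  0.1413 0.2313] 0.17 0
```

View pics/t3.png

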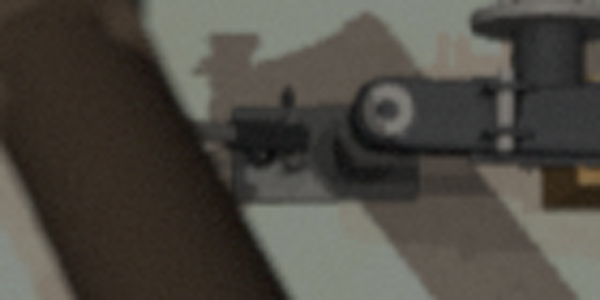

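View pics/s3.png

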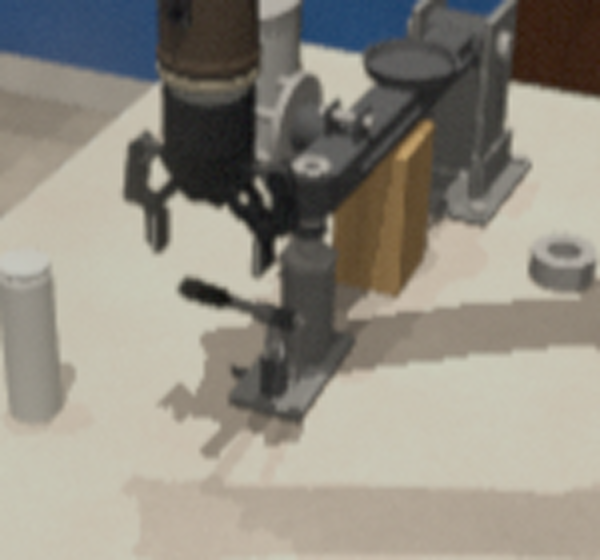

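Top view: the saddle and tank (360,150) sit under the nose ring (388,110), allowing for parallax. The handle is up and runs along +y at x≈0.5365. I'll grip the rubber next.

{"api": "move_arm", "payload": {"deltas": [[[0,0.009,-0.001,0.015,0],[0,0,0,0.02,0],[0.5,0,0,0,0],[0.9,0,0,0,0],[0.9,0,0,0,0],[0.9,0,0,0,0],[0.9,0,0,0,0],[0.9,0,0,0,0]]], "force": 30}}

```text
clock: 7.7
position: [0.5374, 0.0907, 0.2604]
eef_rot: [0.0, 0.708, 0.706, 0.0]
ft_force: [0.3, 0.6, 1.1]
gripper_width: 0.0191
finger_force: 29.7
```

{"api": "move_arm", "payload": {"deltas": [[[0.9,0.0116,0,0.0169,0],[0.9,0.0098,0,0.018,0],[0.9,0.008,0,0.0189,0],[0.9,0.006,0,0.0196,0],[0.9,0.0041,0,0.0201,0],[0.9,0.002,0,0.0204,0],[0.9,0,0,0.0204,0],[0.9,0,0,0,0]]]}}

```text
clock: 8.5
position: [0.5374, 0.1331, 0.1245]
eef_rot: [-0.0, 0.708, 0.706, 0.001]
ft_force: [1.1, 2.4, 2.7]
gripper_width: 0.0191
finger_force: 29.5
```

```bash
cat > m.py <<'E'
from h import *
s=monitor.state();print(s['clock'],s['position'].round(4),s['ft_force'].round(1),s['moment'].round(2),s['gripper_width'].round(4))
for n in('top','side'):
    _,d=cap(n);P=pts(n,d,d>0)
    d0=np.load(n+'0.npz')['d'];P0=pts(n,d0,d0>0)
    f=lambda P:P[(abs(P[:,0]-.535)<.018)&(P[:,1]>-.2)&(P[:,1]<-.115)&(P[:,2]>.2)&(P[:,2]<.29)]
    a,b=f(P0),f(P);print(n,'nose top rise mm',round(1e3*(np.median(b[:,2])-np.median(a[:,2])),1),len(a),len(b))
h=P[(abs(P[:,0]-.537)<.018)&(P[:,1]>-.04)&(P[:,1]<.17)&(P[:,2]>.05)&(P[:,2]<.26)]
k=np.polyfit(h[:,1],h[:,2],1);print('bar slope',k[0].round(3),'z(0.07)',np.polyval(k,.07).round(4))
E
python3 m.py
```

```text
Traceback (most recent call last):
  File "m.py", line 2, in <module>
    s=monitor.state();print(s['clock'],s['position'].round(4),s['ft_force'].round(1),s['moment'].round(2),s['gripper_width'].round(4))
                                                                                                          ^^^^^^^^^^^^^^^^^^^^^^^^
AttributeError: 'float' object has no attribute 'round'
```

```bash
sed -i "s/,s\['gripper_width'\].round(4)//" m.py; python3 m.py
```

```text
8.5 [0.5374 0.1331 0.1245] [1.1 2.4 2.7] [ 0.36 -0.26  0.09]
top nose top rise mm 3.3 335 343
side nose top rise mm 3.1 126 116
bar slope 0.383 z(0.07) 0.1034
```

{"api": "move_arm", "payload": {"deltas": [[[0.9,0,0,0.003,0],[0.9,0,0,0,0]]]}}

```text
clock: 8.8
position: [0.5374, 0.133, 0.1234]
eef_rot: [0.0, 0.708, 0.706, 0.001]
ft_force: [1.0, 5.1, 3.7]
gripper_width: 0.0191
finger_force: 29.7
```

{"api": "move_arm", "payload": {"deltas": [[[0.9,-0.0013,0,-0.0388,0],[0.9,-0.0076,0,-0.035,0],[0.9,-0.0135,0,-0.0332,0],[0.9,-0.0195,0,-0.0305,0],[0.9,0,0,0,0]]]}}

```text
clock: 9.3
position: [0.538, 0.088, 0.2631]
eef_rot: [0.002, 0.71, 0.705, 0.001]
ft_force: [0.2, 2.7, 0.7]
gripper_width: 0.0189
finger_force: 33.4
```

{"api": "move_arm", "payload": {"deltas": [[[0.9,0.0116,0,0.0169,0],[0.9,0.0098,0,0.018,0],[0.9,0.008,0,0.0189,0],[0.9,0.006,0,0.0196,0],[0.9,0.0041,0,0.0201,0],[0.9,0.002,0,0.0204,0],[0.9,-0.001,0,0.0234,0],[0.9,0,0,0,0]]]}}

```text
clock: 10.1
position: [0.5369, 0.1321, 0.1204]
eef_rot: [-0.001, 0.708, 0.707, 0.0]
ft_force: [0.8, 2.3, 3.9]
gripper_width: 0.0193
finger_force: 31.7
```

```bash
python3 m.py
```

```text
10.1 [0.5369 0.1321 0.1204] [0.8 2.3 3.9] [ 0.46 -0.25  0.03]
top nose top rise mm 11.0 335 347
side nose top rise mm 10.2 126 118
bar slope 0.407 z(0.07) 0.1045
```

{"api": "move_arm", "payload": {"deltas": [[[0.9,-0.0003,0,-0.0388,0],[0.9,-0.0076,0,-0.035,0],[0.9,-0.0135,0,-0.0332,0],[0.9,-0.0195,0,-0.0305,0],[0.9,0,0,0,0]]]}}

```text
clock: 10.7
position: [0.5378, 0.0881, 0.2625]
eef_rot: [0.001, 0.709, 0.705, 0.001]
ft_force: [-0.0, 3.0, 2.9]
gripper_width: 0.0191
finger_force: 36.8
```

{"api": "move_arm", "payload": {"deltas": [[[0.9,0.0116,0,0.0169,0],[0.9,0.0098,0,0.018,0],[0.9,0.008,0,0.0189,0],[0.9,0.006,0,0.0196,0],[0.9,0.0041,0,0.0201,0],[0.9,0.002,0,0.0204,0],[0.9,-0.001,0,0.0234,0],[0.9,0,0,0,0]]]}}

```text
clock: 11.5
position: [0.5359, 0.1323, 0.1196]
eef_rot: [-0.001, 0.707, 0.707, -0.0]
ft_force: [1.2, 2.7, 4.1]
gripper_width: 0.019
finger_force: 33.8
```

```bash
python3 m.py; python3 look.py 4
```

```text
11.5 [0.5359 0.1323 0.1196] [1.2 2.7 4.1] [ 0.44 -0.32  0.28]
top nose top rise mm 17.9 335 354
side nose top rise mm 17.0 126 114
bar slope 0.388 z(0.07) 0.1043
11.6 [0.536  0.1323 0.1213] [-1.100e-03  7.073e-01  7.069e-01 -3.000e-04] [-0.9  5.2  3.7] 0.01942850920488079
```

View pics/s4.png

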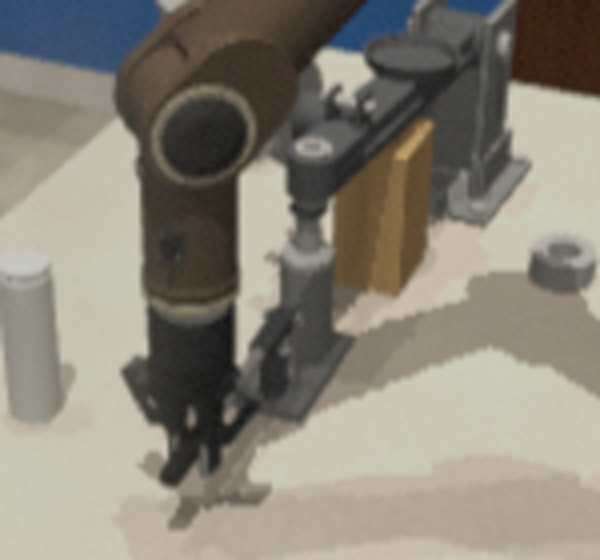

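Side view: the ram is extended and the jack is carrying the nose at (310,190), with the handle down. Two more strokes for margin.

{"api": "move_arm", "payload": {"deltas": [[[0.9,-0.0003,0,-0.0388,0],[0.9,-0.0076,0,-0.035,0],[0.9,-0.0135,0,-0.0332,0],[0.9,-0.0195,0,-0.0305,0],[0.9,0,0,0,0]]]}}

```text
clock: 12.2
position: [0.5378, 0.0875, 0.263]
eef_rot: [0.002, 0.71, 0.705, 0.001]
ft_force: [-0.2, 2.1, 2.7]
gripper_width: 0.019
finger_force: 37.9
```

{"api": "move_arm", "payload": {"deltas": [[[0.9,0.0116,0,0.0169,0],[0.9,0.0098,0,0.018,0],[0.9,0.008,0,0.0189,0],[0.9,0.006,0,0.0196,0],[0.9,0.0041,0,0.0201,0],[0.9,0.002,0,0.0204,0],[0.9,-0.001,0,0.0234,0],[0.9,0,0,0,0]]]}}

```text
clock: 13.0
position: [0.536, 0.1318, 0.12]
eef_rot: [-0.001, 0.707, 0.707, -0.0]
ft_force: [2.1, 3.2, 2.7]
gripper_width: 0.0191
finger_force: 35.5
```

{"api": "move_arm", "payload": {"deltas": [[[0.9,-0.0003,0,-0.0388,0],[0.9,-0.0076,0,-0.035,0],[0.9,-0.0135,0,-0.0332,0],[0.9,-0.0195,0,-0.0305,0],[0.9,0,0,0,0]]]}}

```text
clock: 13.5
position: [0.5376, 0.0879, 0.262]
eef_rot: [0.001, 0.709, 0.705, 0.001]
ft_force: [-0.5, 2.4, 1.7]
gripper_width: 0.0188
finger_force: 34.0
```

{"api": "move_arm", "payload": {"deltas": [[[0.9,0.0116,0,0.0169,0],[0.9,0.0098,0,0.018,0],[0.9,0.008,0,0.0189,0],[0.9,0.006,0,0.0196,0],[0.9,0.0041,0,0.0201,0],[0.9,0.002,0,0.0204,0],[0.9,-0.001,0,0.0234,0],[0.9,0,0,0.003,0]]]}}

```text
clock: 14.3
position: [0.536, 0.1319, 0.1168]
eef_rot: [-0.001, 0.707, 0.707, -0.0]
ft_force: [1.3, 3.9, 4.5]
gripper_width: 0.0192
finger_force: 37.2
```

{"api": "move_arm", "payload": {"deltas": [[[0.9,0,0,0.002,0],[0.9,0,0,0,0],[0.9,0,0,0,0]]]}}

```text
clock: 14.6
position: [0.5363, 0.1318, 0.1179]
eef_rot: [-0.001, 0.707, 0.707, 0.0]
ft_force: [-1.3, 6.9, 3.3]
gripper_width: 0.0192
finger_force: 37.1
```

```bash
python3 m.py; python3 look.py 5; python3 - <<'E'
from h import *
for n in('side2','side3','side4','side5'):
    d=np.load(n+'.npz')['d'];P=pts('side',d,d>0)
    b=P[(P[:,0]>.49)&(P[:,0]<.60)&(P[:,1]>-.16)&(P[:,1]<.0)&(P[:,2]>.009)&(P[:,2]<.022)]
    print(n,len(b),b.mean(0).round(4),b[:,1].max().round(4))
    r=P[(P[:,0]>.5)&(P[:,0]<.575)&(P[:,1]>-.16)&(P[:,1]<-.07)]
    for lo,hi in((.1,.125),(.138,.15),(.18,.193)):
        q=r[(r[:,2]>lo)&(r[:,2]<hi)]
        if len(q)>3:print('  z',lo,len(q),q[:,:2].min(0).round(4),q[:,:2].max(0).round(4))
E
```

```text
14.6 [0.5363 0.1318 0.1179] [-1.3  6.9  3.3] [0.88 0.12 0.3 ]
top nose top rise mm 29.9 335 353
side nose top rise mm 29.2 126 115
bar slope 0.421 z(0.07) 0.1081
14.7 [0.5363 0.1318 0.1181] [-8.000e-04  7.074e-01  7.068e-01  6.000e-04] [-0.7  5.6  2.8] 0.019113083071066406
side2 174 [ 0.5304 -0.0673  0.0124] -0.0168
  z 0.1 28 [ 0.51   -0.1471] [ 0.5421 -0.0945]
  z 0.18 24 [ 0.5125 -0.1567] [ 0.5277 -0.1028]
side3 168 [ 0.5311 -0.0701  0.0124] -0.0171
  z 0.1 80 [ 0.5112 -0.1458] [ 0.5664 -0.0941]
  z 0.138 17 [ 0.5233 -0.1333] [ 0.5522 -0.1037]
  z 0.18 40 [ 0.5128 -0.1565] [ 0.5451 -0.1002]
side4 147 [ 0.5208 -0.0747  0.0124] -0.0141
  z 0.1 89 [ 0.5134 -0.141 ] [ 0.5678 -0.0949]
  z 0.138 21 [ 0.5281 -0.1243] [ 0.5477 -0.1109]
  z 0.18 19 [ 0.5145 -0.155 ] [ 0.5544 -0.103 ]
side5 142 [ 0.5258 -0.0718  0.0123] -0.0142
  z 0.1 87 [ 0.5142 -0.1422] [ 0.5675 -0.0911]
  z 0.138 19 [ 0.5294 -0.1261] [ 0.5543 -0.1099]
  z 0.18 32 [ 0.523  -0.1308] [ 0.5567 -0.1059]
```

View pics/s5.png

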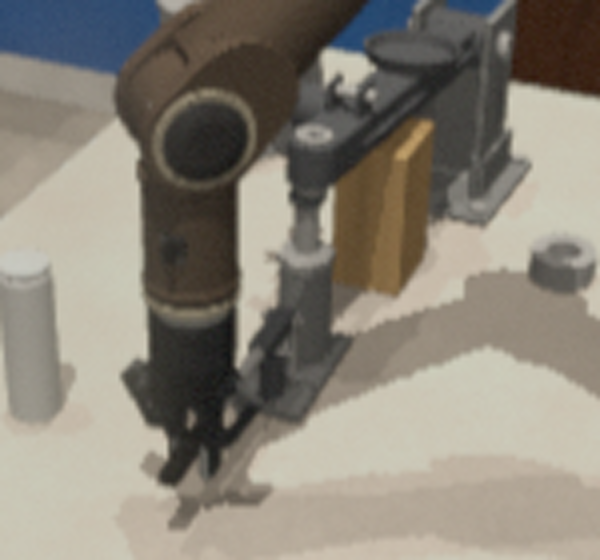

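View pics/t5.png

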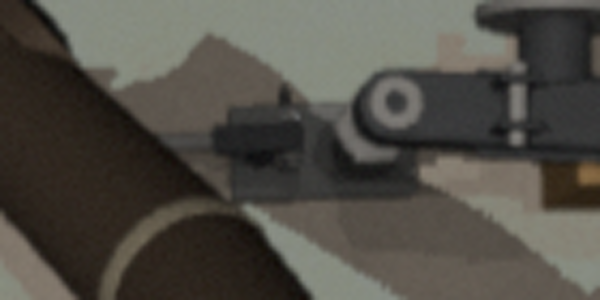

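The side view shows the arm well clear of the block and the ram extended, with the jack square under the ring. Before handing in, I'll check the bar angle to confirm the handle is fully down.

```bash
python3 - <<'E'
from h import *
for n in('side','top'):
    d=np.load(n+'5.npz')['d'];P=pts(n,d,d>0)
    for y in np.arange(-.07,.17,.015):
        q=P[(abs(P[:,0]-.537)<.008)&(abs(P[:,1]-y)<.0075)&(P[:,2]>.03)&(P[:,2]<.13)]
        if len(q):print(n,round(y,3),len(q),np.percentile(q[:,2],[20,50,80]).round(4))
for i in range(3):
    s=monitor.state();print(s['ft_force'].round(1),s['position'].round(4))
    cap('side')
E
```

```text
side -0.07 11 [0.0495 0.0869 0.0896]
side -0.055 23 [0.0561 0.0825 0.0899]
side -0.04 24 [0.0479 0.0546 0.0903]
side -0.025 32 [0.0404 0.0623 0.0883]
side -0.01 19 [0.0806 0.0868 0.0911]
side 0.005 10 [0.0784 0.0832 0.085 ]
side 0.02 10 [0.0811 0.0834 0.0841]
side 0.035 9 [0.0822 0.0845 0.0853]
side 0.05 1 [0.0824 0.0824 0.0824]
side 0.065 1 [0.075 0.075 0.075]
side 0.08 3 [0.0755 0.0761 0.0771]
side 0.125 4 [0.0841 0.0845 0.0853]
side 0.14 21 [0.0842 0.0859 0.1219]
side 0.155 15 [0.0833 0.0844 0.0944]
side 0.17 13 [0.0807 0.083  0.0848]
top -0.07 23 [0.0939 0.0953 0.098 ]
top -0.055 23 [0.0886 0.0936 0.0978]
top -0.04 28 [0.0925 0.0944 0.0966]
top -0.025 18 [0.0919 0.0953 0.0976]
top -0.01 23 [0.0881 0.0926 0.0946]
top 0.005 17 [0.0873 0.0891 0.0924]
top 0.02 24 [0.0848 0.087  0.0909]
top 0.035 4 [0.0835 0.0864 0.0893]
[-0.6  5.9  3.8] [0.5363 0.1318 0.1182]
[-0.1  6.8  3.7] [0.5363 0.1318 0.1182]
[-0.9  5.1  3.1] [0.5363 0.1319 0.1182]
```

{"api": "move_arm", "payload": {"deltas": [[[0.9,0,0,0.004,0],[0.9,-0.001,0,0.004,0],[0.9,-0.001,0,0,0],[0.9,0,0,0,0]]]}}

```text
clock: 15.35
position: [0.5367, 0.1307, 0.1111]
eef_rot: [-0.001, 0.707, 0.707, 0.002]
ft_force: [-2.8, 7.4, 11.5]
gripper_width: 0.019
finger_force: 37.6
```

```bash
python3 m.py|head -3; python3 - <<'E'
from h import *
im,d=cap('side');P=pts('side',d,d>0)
for y in np.arange(-.01,.17,.015):
    q=P[(abs(P[:,0]-.537)<.008)&(abs(P[:,1]-y)<.0075)&(P[:,2]>.03)&(P[:,2]<.13)]
    if len(q):print(round(y,3),len(q),np.percentile(q[:,2],[20,50,80]).round(4))
for i in range(4):
    s=monitor.state();print(s['ft_force'].round(1),s['position'].round(4));cap('side')
E
```

```text
15.35 [0.5367 0.1307 0.1111] [-2.8  7.4 11.5] [1.41 0.66 0.01]
top nose top rise mm 30.3 335 347
side nose top rise mm 29.1 126 110
-0.01 18 [0.0785 0.0834 0.0862]
0.005 10 [0.0803 0.0816 0.0852]
0.02 10 [0.0791 0.082  0.0834]
0.035 10 [0.076  0.0804 0.0833]
0.05 1 [0.0763 0.0763 0.0763]
0.065 1 [0.0744 0.0744 0.0744]
0.08 3 [0.0727 0.0733 0.0748]
0.125 2 [0.0775 0.0779 0.0782]
0.14 29 [0.0771 0.1092 0.1222]
0.155 18 [0.0743 0.076  0.0795]
0.17 16 [0.0742 0.0759 0.0774]
[-2.   8.4 11.3] [0.5367 0.1307 0.1111]
[-3.2  7.8 11.4] [0.5367 0.1307 0.1111]
[-2.3  8.  11.5] [0.5367 0.1307 0.1112]
[-2.7  8.4 11.2] [0.5367 0.1307 0.1111]
```

The handle wasn't quite at its stop before. It is now, with 11 N down. I'll ease the sideways push.

{"api": "move_arm", "payload": {"deltas": [[[0.9,0.002,0,0,0],[0.9,0.001,0,0,0],[0.9,0,0,0,0],[0.9,0,0,0,0]]]}}

```text
clock: 16.1
position: [0.5368, 0.1309, 0.1109]
eef_rot: [0.0, 0.708, 0.706, -0.0]
ft_force: [-3.5, 0.6, 13.8]
gripper_width: 0.0189
finger_force: 37.9
```

```bash
python3 m.py|head -3; python3 - <<'E'
from h import *
im,d=cap('top');im,d=cap('side');P=pts('side',d,d>0)
b=P[(P[:,0]>.49)&(P[:,0]<.60)&(P[:,1]>-.16)&(P[:,1]<.0)&(P[:,2]>.009)&(P[:,2]<.022)];print(b[:,1].max())
t,_=cap('top');cv2.imwrite('pics/t6.png',cv2.resize(t[170:240,200:340,::-1],(600,300),interpolation=cv2.INTER_CUBIC))
r=[silhouettes('timber_block','top')[:1],silhouettes('wheel_bearing','top')[:1]]
print([x[0]['bbox'] for x in r if x])
E
```

```text
16.1 [0.5368 0.1309 0.1109] [-3.5  0.6 13.8] [-0.01  0.68  0.08]
top nose top rise mm 30.4 335 348
side nose top rise mm 29.6 126 116
-0.012300668955053773
[[343.4, 214.5, 35.9, 18.0], [366.9, 260.3, 22.2, 19.2]]
```

View pics/t6.png

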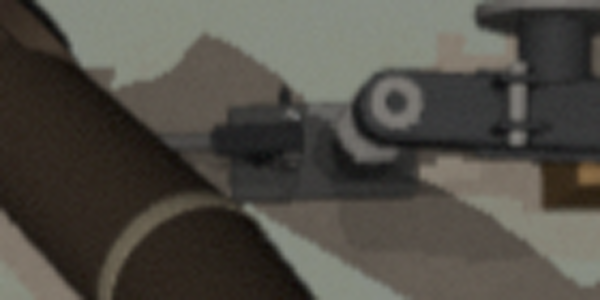

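The top view is the same as before: jack base at (232–418, 105–200), nose ring at (396,100), block in place. The nose is about 30 mm up, which gives roughly 16 mm of daylight at the block, and the handle is at its stop.

```bash
python3 -c "
from cell import arm;print(arm.hand_in())"
```

```text
the job is handed in; nothing more can be done
None
```

I handed the job in with the jack's saddle under the lift pad (about 2 mm off centre by camera), the trailing arm about 16 mm clear of the block, and the handle held fully down against its stop; no verdict came back.

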